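# Put the mixing palette back in its tray, wells up

## Robot

A 7-joint arm with a two-finger parallel gripper is mounted at the origin on the work surface. World frame = base frame: x ahead of the robot, y to its left, z up, the work surface at z = 0. Lengths are in mm, angles in rad, forces in N, time in s.
With the tool pointing down it reaches from about 350 to 900 mm from the base axis. Payload 7.2 kg.
Tool frame: the origin (TCP) lies at the very end of the fingers, on their centre line; the grasp point (between the pads) lies 19 mm behind it; z points along the fingers, y is the line along which they close (so a half turn about z gives the same grasp; the last joint's range is limited). The gripper opens to 88 mm and grips with 3 to 60 N. Pads are 20 mm wide; open, the fingers measure 115 mm over their backs; the gripper's body (75 mm by 178 mm) begins 61 mm behind the grasp point.
Start: joints at [-1.211, 0.411, -0.013, 1.596, 0.006, 1.134, -0.082], TCP at [259.303, 568.675, 222.653] pointing down, gripper open.
Joint ranges: [-2.95, 2.95], [-0.29, 1.99], [-1.47, 1.44], [0.14, 2.54], [-1.03, 4.17], [0.13, 1.85], [-2.86, 2.86]. Speed limits (rad/s): [2.39, 2.39, 3.01, 3.01, 3.14, 3.14, 3.14].

## Interface

Orientations are given as [roll, pitch, yaw] about the fixed x, y, z axes, in that order (R = Rz(yaw) Ry(pitch) Rx(roll)).
In Python, from cell import manip gives the robot as it stands.
- The arm moves only by the tool send_rows, never from a script. Its argument "targets" is a list of rows, each a list of 3 entries, a list of its own where there are three numbers: the shift along the tool's x, y, z as a fraction of full scale, then the turn, a rotation vector about the tool's x, y, z as a fraction of full scale, then the gripper command: -1 is shut, 1 is fully open, values between are in proportion. In form: [[[x, y, z], [wx, wy, wz], claw], ...]. A call has 1 to 20 rows; each row is the pose to reach, as a shift and turn from the pose commanded when the call began, along the tool's axes at that moment; what a row does not reach only later rows make up. Full scale, the value 1, is 20 cm for a shift and 90 degrees for a turn. A row lasts 1/10 s, in which the tool goes at most 50 mm and 8.59 degrees, less where a joint would pass 70% of its speed; a pose out of reach is approached as far as the arm can. A call with a number of a shift or a turn outside -1 to 1 is refused whole. A call with a gripper value outside its range is refused whole. The fingers move at their own pace and stop on an object; "newtons" is the grip in N (left out, the last holds). Time passes only in rows, so rows that repeat a pose let the fingers close. It gives the time, the measured TCP pose, the force, the opening and the grip force at its end, in the units of the state.
- manip.sense(): the state, without advancing time (a new reading comes with each control period).
- manip.capture(name): name is "scene" or "top" or "wrist"; returns a dict with "pixels" (384x512x3 uint8, red, green, blue), "K" (3x3 intrinsics, pixels), "dist_coeffs" ([k1, k2, p1, p2, k3] as OpenCV has them; the pictures are not rectified), "R" (3x3) and "t" (3): a world point X has camera coordinates R X + t. Camera axes: x right, y down, z forward; pixel columns grow to the right and rows downward; lengths in mm; the calibration is good to about 2 mm. A picture is of the moment at which its call begins. There is no depth.
- manip.sign_off(): hands the job in; it is judged then, once.
The state is a dict: "clock": time; "joint_pos": joint angles; "dq": joint speeds; "joint_torque": joint torques, N m; "eef_pos": TCP position; "orientation": TCP orientation; "contact_force": force on the tool from outside, world axes, zero at the start; "moment": the same for the moment, N m; "finger_gap": finger opening in mm; "gripper_force": force on a finger pad.
Only numpy, scipy, OpenCV 4.12 (cv2) and the standard library are available. Lean on these libraries where they do the work, as an engineer would, in place of code of your own. Each camera call takes 0.05 s, during which the arm holds its last target. There are 200 camera calls.

## Task

Take the white porcelain mixing palette (the slab with three round wells) off its little easel and lay it in the pocket of the wooden tray with the wells facing up, flat on the pocket floor inside the low walls, and let go; either end may point either way. It is porcelain, so set it down gently and never let it drop, and leave the plywood block on the other easel, the brush jar, the tape roll and the paint tin where they are.

Things in the scene. Friction and masses are not known exactly. Their poses are not given: they have to be found in the camera images.
- palette_center (a point): Centre of the loose white porcelain palette, a slab 130 (x) x 60 (y) x 20 (z) mm, 0.22 to 0.37 kg. Three round wells 35 mm wide, 11 mm deep, in a row along x, open in its +z face; the -z face is plain. It starts standing on its short -x end on an easel, leaning back 30 degrees from upright, wells towards the robot, y level. Nothing holds it: it lifts straight up and off, gripped across the 60 mm.
- easel_a: Fixed wooden easel holding the palette. Origin: underside centre of its base plate, 130 (x) x 70 (y) x 10 mm; +x points the way the palette leans back. The back rest is 30 mm wide, so 15 mm of the palette overhangs it on each side; it reaches 109 mm above the table, the ledge under the palette is 56 mm wide. The easels' and tray's places (left, middle, right) are drawn at random.
- easel_b: Second, identical fixed easel, holding the plywood block. Same origin and axes.
- block_center (a point): Centre of the loose plywood printing block, a plain slab 100 (x) x 70 (y) x 18 (z) mm without wells, leaning on the second easel in the same way; leave it there.
- pocket (a point): Centre of the pocket floor of the fixed wooden tray, 24 mm above the table; x along the pocket. Pocket 138 (x) x 68 (y) mm, walls 12 mm above its floor and 12 mm thick. Amid both long sides walls and floor are cut away down to the table for fingers (x from -38 to 38 mm), leaving a 36 mm wide bridge along the middle. With the palette fully home its centre is 10 mm above this point.
- brush_jar: Loose glass jar of paintbrushes, 72 mm wide, about 180 mm high with the brushes; origin at the underside centre. Leave it.
- tape: Loose roll of paper tape lying flat, 84 mm wide, 25 mm high; origin at the underside centre. Leave it.
- paint_tin: Loose flat watercolour tin with its pans showing, 100 (x) x 180 (y) x 20 mm; origin at the underside centre. Leave it.
- palette: The same palette: origin at the centre of its plain -z face, same axes as its centre point, which lies 10 mm along +z from it.
Mind the look-alikes: they are no part of the job. Leave any pink look-alike of the palette alone.

How it is judged:
By the outcome, as a careful person would: the job done as asked, in the order asked, and still so for the second after the job is handed in, with the robot touching nothing.
It also fails if it takes over 42 s, if anything falls off the work surface, if the arm or the gripper's body presses on something with over 40 N, if the wrist force passes 120 N, or if a joint passes its speed limit or range.

## Working session

There is one attempt and no reset: what is moved stays moved. The work goes in short steps, Python scripts to look and compute and a tool call to move; the robot and the scene stay as the last step left them, time stands still between calls to the robot, and variables do not carry over. Pictures are saved under pics/ and viewed, at most 10 in all, crops included, and the job is handed in when it is done.

Besides the shell and the picture viewer there is one more tool, called after "Request:" as name([rows], argument=value, ...), one row to a line, values as JSON. send_rows: Moves the arm, as the interface text tells. Its arguments: {"type":"object","properties":{"targets":{"type":"array"},"newtons":{"type":"number"}},"required":["targets"]}

```bash
mkdir -p pics; python3 - <<'E'
from cell import manip
import cv2,pickle
d={}
for n in("scene","top"):
    c=manip.capture(n);d[n]=c
    cv2.imwrite(f"pics/{n}0.png",c["pixels"][...,::-1])
    print(n,c["K"],c["dist_coeffs"],c["R"],c["t"])
pickle.dump(d,open("d0.pkl","wb"))
print(manip.sense())
E
```

```text
scene [[482.07055716   0.         263.69403516]
 [  0.         482.07055716 191.37334824]
 [  0.           0.           1.        ]] [-0.14539068  0.          0.          0.          0.        ] [[ 0.71476285  0.69925011 -0.01278126]
 [ 0.43123997 -0.45504737 -0.77907893]
 [-0.55058711  0.55134488 -0.62679555]] [-317.84201892 -136.53545563 1939.31443627]
top [[477.18619221   0.         256.47771916]
 [  0.         477.18619221 191.19423105]
 [  0.           0.           1.        ]] [-0.17374543  0.          0.          0.          0.        ] [[-0.02606052 -0.99958345 -0.01240067]
 [-0.99802487  0.02672518 -0.0568518 ]
 [ 0.05715953  0.01089459 -0.99830561]] [  24.71882277  448.41064483 1691.276352  ]
{'clock': 0.1, 'joint_pos': array([-1.21118947,  0.41181641, -0.01271527,  1.59692308,  0.00559724,
        1.13428377, -0.08219813]), 'dq': array([-2.04115373e-04, -1.70396154e-03, -5.41683465e-05, -6.05465279e-04,
       -3.97790825e-04,  2.05024812e-03,  2.96375842e-04]), 'joint_torque': array([ 2.73311773e-03, -5.89096534e+01,  6.43559396e-01, -2.91715980e+01,
       -5.38846850e-02,  1.42991933e-02,  7.60399462e-05]), 'eef_pos': array([259.14911667, 568.26585757, 221.91058577]), 'orientation': array([-3.14020081e+00,  9.42016406e-05,  2.71381356e+00]), 'contact_force': array([-0.29057633, -0.03051417, -0.88315627]), 'moment': array([-0.00852291,  0.04421153,  0.00279482]), 'gripper_force': 0.0, 'finger_gap': 87.84283166155156}
```

View pics/scene0.png

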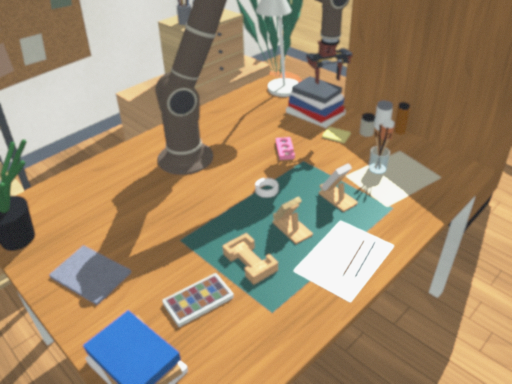

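View pics/top0.png

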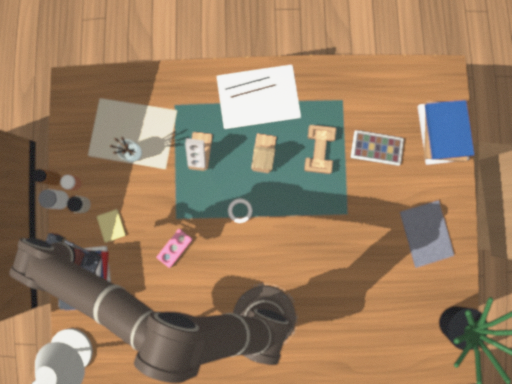

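The palette is on the left easel (top image, about (197,152)), the plywood block is on the middle one (263,153), and the tray is on the right (321,149). The pink look-alike is at (175,247) and the jar at (128,148). I'll enlarge both for measuring.

```bash
python3 - <<'E'
import cv2
a=cv2.imread("pics/top0.png")
f=lambda im,x,y,w,h,s:cv2.resize(im[y:y+h,x:x+w],None,fx=s,fy=s,interpolation=cv2.INTER_CUBIC)
l=f(a,170,120,60,60,6.6667);r=f(a,290,115,60,60,6.6667)
b=cv2.imread("pics/scene0.png")
o=cv2.hconcat([l,r]);cv2.imwrite("pics/c1.png",o)
cv2.imwrite("pics/c2.png",cv2.hconcat([f(b,310,155,60,60,6.6667),f(b,218,225,60,60,6.6667)]))
E
```

```text
(no output)
```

View pics/c1.png

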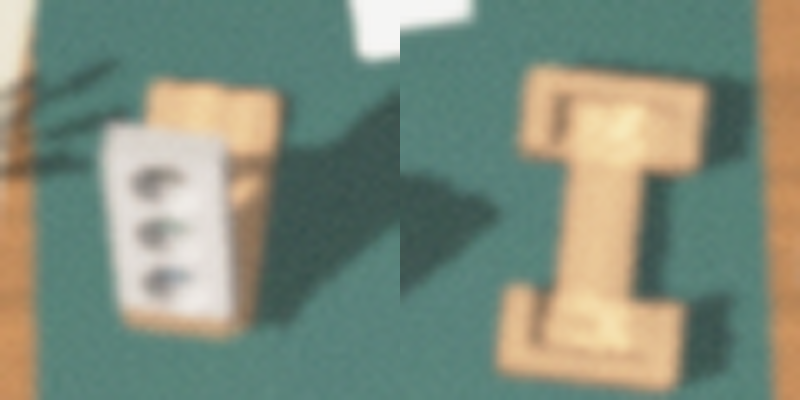

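View pics/c2.png

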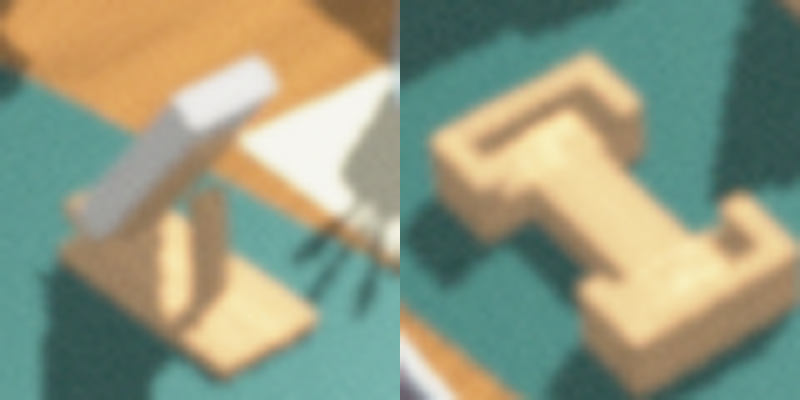

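The crops show the palette's well-face corners (left) and the tray's rim corners (right) in both views. I'll fit both poses from these points.

```bash
cat > h.py <<'E'
import numpy as np,cv2,pickle
from scipy.optimize import least_squares
from scipy.spatial.transform import Rotation as Ro
def proj(c,X):
    return cv2.projectPoints(np.array(X,float).reshape(-1,1,3),cv2.Rodrigues(c["R"])[0],c["t"],c["K"],c["dist_coeffs"])[0].reshape(-1,2)
def px(p,x,y,s=6.6667): return (np.array(p,float)+.5)/s-.5+np.array([x,y])
def Rpal(yaw,lean=np.pi/6): return (Ro.from_euler('z',yaw)*Ro.from_euler('y',lean-np.pi/2)).as_matrix()
E
python3 - <<'E'
from h import *
d=pickle.load(open("d0.pkl","rb"));T,S=d["top"],d["scene"]
# tray
M=np.array([[81,46,12],[81,-46,12],[-81,-46,12],[-81,46,12.]])
ut=px([(530,65),(710,85),(675,388),(497,370)],290,115);us=px([(795,250),(640,345),(430,140),(590,50)],218,225)
def rt(p):
    R=Ro.from_euler('z',p[2]).as_matrix();X=M@R.T+[p[0],p[1],24]
    return np.r_[proj(T,X)-ut,proj(S,X)-us].ravel()
s=least_squares(rt,[500,-180,0],loss='soft_l1');print("tray",s.x,rt(s.x).reshape(-1,2).round(1).tolist())
Mt=np.array([[65,30,10],[65,-30,10],[-65,-30,10],[-65,30,10.]]);Ms=np.array([[65,-30,10],[65,30,10],[65,30,-10],[65,-30,-10],[-65,-30,10],[-65,-30,-10.]])
ut2=px([(105,122),(228,142),(235,320),(122,308)],170,120);us2=px([(175,95),(262,55),(280,90),(195,132),(82,218),(100,238)],310,155)
def rp(p):
    R=Rpal(p[3]);return np.r_[proj(T,Mt@R.T+p[:3])-ut2,proj(S,Ms@R.T+p[:3])-us2].ravel()
s=least_squares(rp,[500,180,90,0],loss='soft_l1');print("pal",s.x,rp(s.x).reshape(-1,2).round(1).tolist())
print(Rpal(0).round(2))
E
```

```text
tray [ 596.70351182 -215.14070034   -6.41799479] [[-60.2, -0.5], [-61.7, -0.6], [-60.7, -1.2], [-59.8, -1.4], [-58.5, 0.0], [-59.8, 0.3], [-59.5, 0.1], [-59.8, 0.8]]
pal [589.121838   216.74476973  87.89852709  12.39761346] [[0.5, 2.3], [-0.3, 1.7], [-0.2, -2.0], [0.2, -2.5], [0.1, 0.5], [0.0, 0.3], [0.6, -0.2], [0.4, -0.2], [-0.7, -1.2], [-0.4, 0.4]]
[[ 0.5  -0.   -0.87]
 [ 0.    1.   -0.  ]
 [ 0.87  0.    0.5 ]]
```

```bash
python3 - <<'E'
from h import *
d=pickle.load(open("d0.pkl","rb"));T,S=d["top"],d["scene"]
M=np.array([[81,46,12],[81,-46,12],[-81,-46,12],[-81,46,12.]])
ut=px([(130,65),(310,85),(275,388),(97,370)],290,115);us=px([(395,250),(240,345),(30,140),(190,50)],218,225)
def rt(p):
    R=Ro.from_euler('z',p[2]).as_matrix();X=M@R.T+[p[0],p[1],24]
    return np.r_[proj(T,X)-ut,proj(S,X)-us].ravel()
s=least_squares(rt,[500,-180,0],loss='soft_l1');print("tray",s.x,rt(s.x).reshape(-1,2).round(1).tolist())
Mt=np.array([[65,30,-10],[65,-30,-10],[-65,-30,10],[-65,30,10.]]);Ms=np.array([[65,-30,10],[65,30,10],[65,30,-10],[65,-30,-10],[-65,-30,10],[-65,-30,-10.]])
ut2=px([(105,122),(228,142),(235,320),(122,308)],170,120);us2=px([(175,95),(262,55),(280,90),(195,132),(82,218),(100,238)],310,155)
def rp(p):
    R=Rpal(p[3]);return np.r_[proj(T,Mt@R.T+p[:3])-ut2,proj(S,Ms@R.T+p[:3])-us2].ravel()
s=least_squares(rp,[500,180,90,0],loss='soft_l1');print("pal",s.x,rp(s.x).reshape(-1,2).round(1).tolist())
E
```

```text
tray [ 5.94002339e+02 -2.16062471e+02 -1.40590508e-01] [[0.2, 0.2], [-1.3, 0.2], [-0.6, -0.4], [0.4, -0.7], [0.5, -0.1], [-0.8, -0.0], [-0.3, -0.3], [-0.4, 0.6]]
pal [583.31135493 221.51508955  81.77563456  18.71199165] [[0.2, -0.0], [-0.6, -1.2], [-0.9, -0.4], [-0.6, -0.4], [-0.1, 0.7], [-0.7, 0.3], [-0.1, -0.3], [0.2, -0.1], [-1.3, -0.9], [-0.9, 0.6]]
```

```bash
cat >> h.py <<'E'
PAL=np.array([583.3,221.5,81.8]);PY=-0.1376;TRAY=np.array([594.,-216.,24.]);TY=-0.1406
def Rtool(yaw,tilt):  # tilt: forward (away from robot) from down, about easel/tray y
    return (Ro.from_euler('z',yaw)*Ro.from_euler('y',-tilt)*Ro.from_euler('zx',[np.pi,np.pi]).inv()).as_matrix() if 0 else Ro.from_euler('z',yaw).as_matrix()@np.array([[-np.cos(tilt),0,np.sin(tilt)],[0,1,0],[-np.sin(tilt),0,-np.cos(tilt)]])
def cmd(p0,R0,p1,R1):
    s=R0.T@(p1-p0)/200;w=Ro.from_matrix(R0.T@R1).as_rotvec()/(np.pi/2)
    return s.round(4).tolist(),w.round(4).tolist(),"rows>=",max(np.linalg.norm(p1-p0)/50,np.linalg.norm(w)*90/8.59)
E
python3 - <<'E'
from h import *
R0=Ro.from_euler('xyz',[-np.pi,0,2.7138]).as_matrix();p0=np.array([259.3,568.7,222.65])
R1=Rtool(PY,np.radians(20));print(np.linalg.det(R1))
g=PAL+5*Rpal(PY)[:,0]; tcp=g+19*R1[:,2]; pre=tcp-115*R1[:,2]
print(tcp,pre,cmd(p0,R0,pre,R1))
E
```

```text
0.9999999999999998
[592.21333044 220.26572607  68.27596722] [553.25278114 225.66079032 176.34061861] ([-2.0489, -0.9509, 0.2315], [-0.0322, -0.2207, -0.1829], 'rows>=', np.float64(9.082481945375042))
```

Request:
send_rows([
  [[-0.3, -0.15, 0], [0, -0.05, -0.05], 1],
  [[-0.6, -0.3, 0], [-0.016, -0.12, -0.1], 1],
  [[-0.9, -0.45, 0], [-0.025, -0.18, -0.15], 1],
  [[-1, -0.475, 0], [-0.0322, -0.2207, -0.1829], 1],
  [[-1, -0.475, 0], [-0.0322, -0.2207, -0.1829], 1],
  [[-1, -0.475, 0], [-0.0322, -0.2207, -0.1829], 1],
  [[-1, -0.475, 0], [-0.0322, -0.2207, -0.1829], 1],
  [[-1, -0.475, 0], [-0.0322, -0.2207, -0.1829], 1],
  [[-1, -0.475, 0], [-0.0322, -0.2207, -0.1829], 1],
  [[-1, -0.475, 0], [-0.0322, -0.2207, -0.1829], 1],
])

```text
clock: 1.1
eef_pos: [401.3, 400.1, 222.4]
orientation: [-3.141, 0.349, 3.005]
contact_force: [-0.0, -0.4, -1.4]
finger_gap: 87.8
gripper_force: 0.0
```

```bash
python3 - <<'E'
from h import *
from cell import manip
s=manip.sense();print(s["eef_pos"],s["joint_pos"])
R0=Ro.from_euler('xyz',s["orientation"]).as_matrix();p0=s["eef_pos"]
R1=Rtool(PY,np.radians(20))
pre=np.array([553.25,225.66,176.34]);print(cmd(p0,R0,pre,R1))
Rs=Ro.from_euler('xyz',[-np.pi,0,2.7138]).as_matrix();print(np.array([259.3,568.7,222.65])+Rs@[-200,-95,0])
E
```

```text
[401.28385463 400.1083396  222.41800732] [-1.14301743  0.22242112  0.07835405  1.92130397  0.39406666  0.90839192
  0.13665186]
([-0.7399, -0.7609, 0.5145], [0.0001, -0.0001, 0.0009], 'rows>=', np.float64(4.718012941417333))
[401.86472087 399.28837005 222.65      ]
```

Request:
send_rows([
  [[-0.15, -0.16, 0.0], [0, 0, 0], 1],
  [[-0.33, -0.34, 0.1], [0, 0, 0], 1],
  [[-0.5, -0.52, 0.25], [0, 0, 0], 1],
  [[-0.68, -0.7, 0.42], [0, 0, 0], 1],
  [[-0.74, -0.76, 0.5145], [0, 0, 0], 1],
  [[-0.74, -0.76, 0.5145], [0, 0, 0], 1],
  [[-0.74, -0.76, 0.5145], [0, 0, 0], 1],
  [[-0.74, -0.76, 0.5145], [0, 0, 0], 1],
  [[-0.74, -0.76, 0.5145], [0, 0, 0], 1],
])

```text
clock: 2.0
eef_pos: [553.0, 226.8, 177.1]
orientation: [3.141, 0.349, 3.007]
contact_force: [-0.5, 0.9, 0.0]
finger_gap: 87.5
gripper_force: 0.0
```

```bash
python3 - <<'E'
from h import *
from cell import manip
s=manip.sense();print(s["eef_pos"],s["orientation"],s["joint_pos"])
c=manip.capture("wrist");pickle.dump(c,open("w1.pkl","wb"))
im=np.ascontiguousarray(c["pixels"][...,::-1])
X=np.array([[a,b,10] for a in(65,-65) for b in(30,-30)]+[[65,30,-10],[65,-30,-10.]])@Rpal(PY).T+PAL
u=proj(c,X);print(u)
for q in u: cv2.circle(im,tuple(int(v) for v in q.round()),3,(0,0,255),1)
cv2.imwrite("pics/w1.png",im)
E
```

```text
[553.01309541 226.83742994 177.09939395] [3.14057439 0.34940624 3.00655874] [-0.7839248   0.26518318  0.20604078  1.99504467  0.29501919  0.64260632
  0.62871016]
[[294.85496077 257.97489003]
 [218.55757389 257.75643731]
 [287.71856705 125.72023929]
 [226.39435521 125.47161005]
 [292.03628074 263.57030534]
 [221.26032429 263.37102095]]
```

View pics/w1.png

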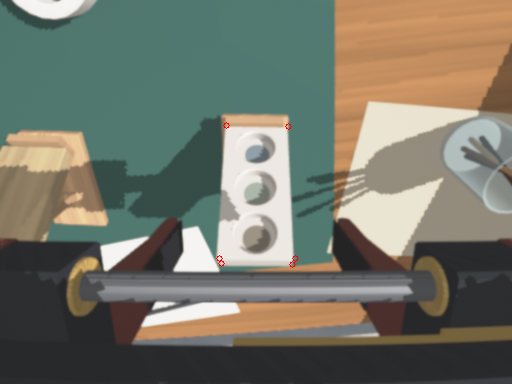

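The reprojected corners agree with the wrist view to about 1–2 px (well-face bottom corners near (226,126) and (288,126)), and the palette sits between the fingers. I'll go down along the tool axis.

Request:
send_rows([
  [[0, -0.003, 0.08], [0, 0, 0], 1],
  [[0, -0.005, 0.17], [0, 0, 0], 1],
  [[0, -0.005, 0.26], [0, 0, 0], 1],
  [[0, -0.005, 0.35], [0, 0, 0], 1],
  [[0, -0.005, 0.42], [0, 0, 0], 1],
  [[0, -0.005, 0.48], [0, 0, 0], 1],
  [[0, -0.005, 0.53], [0, 0, 0], 1],
  [[0, -0.005, 0.56], [0, 0, 0], 1],
  [[0, -0.005, 0.575], [0, 0, 0], 1],
  [[0, -0.005, 0.575], [0, 0, 0], 1],
  [[0, -0.005, 0.575], [0, 0, 0], 1],
])

```text
clock: 3.15
eef_pos: [592.6, 218.5, 68.9]
orientation: [3.141, 0.349, 3.004]
contact_force: [-0.5, 0.5, -0.4]
finger_gap: 87.7
gripper_force: 0.0
```

Request:
send_rows([
  [[0, 0, 0], [0, 0, 0], 0.4],
  [[0, 0, 0], [0, 0, 0], 0.2],
  [[0, 0, 0], [0, 0, 0], -1],
  [[0, 0, 0], [0, 0, 0], -1],
  [[0, 0, 0], [0, 0, 0], -1],
  [[0, 0, 0], [0, 0, 0], -1],
  [[0, 0, 0], [0, 0, 0], -1],
  [[0, 0, 0], [0, 0, 0], -1],
], newtons=30)

```text
clock: 3.95
eef_pos: [592.7, 219.1, 68.9]
orientation: [3.141, 0.35, 3.004]
contact_force: [-0.8, 2.5, 2.5]
finger_gap: 59.7
gripper_force: 29.9
```

```bash
python3 - <<'E'
from h import *
from cell import manip
s=manip.sense();print(s["eef_pos"],s["orientation"],s["joint_pos"],s["contact_force"],s["finger_gap"],s["gripper_force"])
R0=Ro.from_euler('xyz',s["orientation"]).as_matrix()
print("up in tool",R0.T@[0,0,1], "back/up",R0.T@[-.5,.07,.86])
E
```

```text
[592.72969665 219.12961951  68.88021629] [3.14058959 0.34974679 3.00433817] [-0.72679059  0.4759383   0.21861302  2.00929731  0.30040704  0.40779802
  0.62734429] [-0.76084333  2.49886156  2.52423977] 59.6953854282198 29.936000961461104
up in tool [-0.34265994  0.00094234 -0.93945903] back/up [ 0.17962241  0.00191365 -0.98093431]
```

Request:
send_rows([
  [[-0.009, 0, -0.023], [0, 0, 0], -1],
  [[-0.026, 0, -0.07], [0, 0, 0], -1],
  [[-0.06, 0, -0.16], [0, 0, 0], -1],
  [[-0.11, 0, -0.3], [0, 0, 0], -1],
  [[-0.17, 0, -0.46], [0, 0, 0], -1],
  [[-0.23, 0, -0.62], [0, 0, 0], -1],
  [[-0.27, 0, -0.74], [0, 0, 0], -1],
  [[-0.274, 0, -0.752], [0, 0, 0], -1],
  [[-0.274, 0, -0.752], [0, 0, 0], -1],
  [[-0.274, 0, -0.752], [0, 0, 0], -1],
])

```text
clock: 4.95
eef_pos: [591.5, 217.6, 226.6]
orientation: [-3.139, 0.347, 3.004]
contact_force: [0.6, -0.5, -3.2]
finger_gap: 60.1
gripper_force: 29.9
```

```bash
python3 - <<'E'
from h import *
from cell import manip
s=manip.sense();print(s["eef_pos"],s["orientation"],s["joint_pos"],s["contact_force"],s["finger_gap"],s["gripper_force"])
R0=Ro.from_euler('xyz',s["orientation"]).as_matrix();p0=s["eef_pos"]
R1=Rtool(TY,np.radians(0))
print(cmd(p0,R0,np.array([590,30,235.]),R1))
R2=Rtool(TY,np.radians(-40)); 
# palette in tool frame from the grasp
Rg=Rtool(PY,np.radians(20));tg=np.array([592.7,219.1,68.9]);off=Rg.T@(PAL-tg);print("off",off)
for h in(10,60,110): print(h,TRAY+[0,0,h]-R2@off)
E
```

```text
[591.46388268 217.63900345 226.64444321] [-3.13932468  0.34669647  3.00447965] [-0.70489389  0.25823316  0.18089     1.86715566  0.24644217  0.76275516
  0.74053996] [ 0.58883944 -0.47092014 -3.22407411] 60.08866766974889 29.930420877062716
([-0.128, -0.9304, 0.0039], [-0.001, 0.2207, 0.0019], 'rows>=', np.float64(3.7566130435609653))
off [  4.6469064    1.08795307 -15.41922887]
10 [ 587.55866137 -216.18712835   19.20121155]
60 [ 587.55866137 -216.18712835   69.20121155]
110 [ 587.55866137 -216.18712835  119.20121155]
```

Request:
send_rows([
  [[-0.01, -0.05, 0], [0, 0.01, 0], -1],
  [[-0.02, -0.15, 0], [0, 0.04, 0], -1],
  [[-0.04, -0.3, 0], [0, 0.08, 0], -1],
  [[-0.06, -0.45, 0], [0, 0.12, 0], -1],
  [[-0.08, -0.6, 0], [0, 0.15, 0], -1],
  [[-0.1, -0.75, 0], [0, 0.18, 0], -1],
  [[-0.12, -0.87, 0], [0, 0.21, 0], -1],
  [[-0.128, -0.93, 0.004], [0, 0.22, 0], -1],
  [[-0.128, -0.93, 0.004], [0, 0.22, 0], -1],
])

```text
clock: 5.85
eef_pos: [591.0, 28.6, 234.9]
orientation: [-3.14, 0.002, 3.0]
contact_force: [0.6, 0.3, -3.1]
finger_gap: 59.8
gripper_force: 29.9
```

```bash
python3 - <<'E'
from h import *
from cell import manip
s=manip.sense();print(s["eef_pos"],s["orientation"],s["joint_pos"],s["finger_gap"])
R0=Ro.from_euler('xyz',s["orientation"]).as_matrix();p0=s["eef_pos"]
print(cmd(p0,R0,np.array([588,-155,230.]),Rtool(TY,np.radians(-10))))
E
```

```text
[590.96757831  28.562051   234.87362167] [-3.13950428e+00  1.69321590e-03  3.00046752e+00] [-0.29008322  0.34340097  0.20773239  1.67791936 -0.07427632  1.12701399
  1.36736705] 59.79835123960093
([-0.1144, -0.9107, 0.0265], [-0.0013, 0.1122, -0.0005], 'rows>=', np.float64(3.6730143085415548))
```

Request:
send_rows([
  [[-0.01, -0.05, 0], [0, 0.01, 0], -1],
  [[-0.02, -0.15, 0], [0, 0.02, 0], -1],
  [[-0.04, -0.3, 0], [0, 0.04, 0], -1],
  [[-0.06, -0.45, 0], [0, 0.06, 0], -1],
  [[-0.08, -0.6, 0], [0, 0.08, 0], -1],
  [[-0.095, -0.75, 0.01], [0, 0.1, 0], -1],
  [[-0.11, -0.87, 0.02], [0, 0.11, 0], -1],
  [[-0.114, -0.91, 0.027], [0, 0.112, 0], -1],
  [[-0.114, -0.91, 0.027], [0, 0.112, 0], -1],
])

```text
clock: 6.75
eef_pos: [588.6, -152.5, 230.7]
orientation: [-3.141, -0.173, 3.004]
contact_force: [-0.1, 0.1, -2.3]
finger_gap: 59.5
gripper_force: 29.9
```

```bash
python3 - <<'E'
from h import *
from cell import manip
s=manip.sense();print(s["eef_pos"],s["orientation"],s["joint_pos"],s["finger_gap"])
R0=Ro.from_euler('xyz',s["orientation"]).as_matrix();p0=s["eef_pos"]
print(cmd(p0,R0,np.array([587.6,-216.2,119.]),Rtool(TY,np.radians(-40))))
E
```

```text
[ 588.64772155 -152.54257996  230.6687792 ] [-3.14148003 -0.17298803  3.003563  ] [-0.01236044  0.4917718   0.27250992  1.48864051 -0.1124706   1.35132265
  1.70709451] 59.46866558084404
([-0.1341, -0.3159, 0.5434], [-0.0008, 0.3343, 0.0015], 'rows>=', np.float64(3.502780207421787))
```

Request:
send_rows([
  [[-0.01, -0.05, 0.02], [0, 0.05, 0], -1],
  [[-0.03, -0.12, 0.08], [0, 0.11, 0], -1],
  [[-0.06, -0.2, 0.16], [0, 0.17, 0], -1],
  [[-0.09, -0.27, 0.26], [0, 0.23, 0], -1],
  [[-0.11, -0.31, 0.38], [0, 0.29, 0], -1],
  [[-0.13, -0.316, 0.48], [0, 0.334, 0], -1],
  [[-0.134, -0.316, 0.54], [-0.001, 0.334, 0.0015], -1],
  [[-0.134, -0.316, 0.543], [-0.001, 0.334, 0.0015], -1],
  [[-0.134, -0.316, 0.543], [-0.001, 0.334, 0.0015], -1],
  [[-0.134, -0.316, 0.543], [-0.001, 0.334, 0.0015], -1],
  [[-0.134, -0.316, 0.543], [-0.001, 0.334, 0.0015], -1],
])

```text
clock: 7.85
eef_pos: [588.7, -216.2, 122.3]
orientation: [3.141, -0.692, 3.002]
contact_force: [-0.4, 0.2, -2.4]
finger_gap: 60.1
gripper_force: 29.9
```

```bash
cat > look.py <<'E'
from h import *
from cell import manip
import sys
n=sys.argv[1]
s=manip.sense();print(s["eef_pos"],s["orientation"],s["joint_pos"],s["finger_gap"],s["contact_force"])
R0=Ro.from_euler('xyz',s["orientation"]).as_matrix()
off=np.array([4.65,1.1,-15.42]);Rp=R0@Rtool(PY,np.radians(20)).T@Rpal(PY)
c0=s["eef_pos"]+R0@off;print("pal centre",c0,Ro.from_matrix(Rp).as_euler('xyz',degrees=True))
P=np.array([[a,b,z] for a in(65,-65) for b in(30,-30) for z in(10,-10.)])@Rp.T+c0
Q=np.array([[a,b,12] for a in(69,-69) for b in(34,-34)]+[[a,b,12] for a in(81,-81) for b in(46,-46)])@Ro.from_euler('z',TY).as_matrix().T+TRAY
ims=[]
for cam,win in(("wrist",None),("scene",(205,200,100,100))):
    c=manip.capture(cam);pickle.dump(c,open(f"{cam}{n}.pkl","wb"));im=np.ascontiguousarray(c["pixels"][...,::-1]);k=1;o=np.zeros(2)
    if win: x,y,w,h=win;im=cv2.resize(im[y:y+h,x:x+w],None,fx=3.84,fy=3.84,interpolation=cv2.INTER_CUBIC);o=np.array([x,y]);k=3.84
    else: im=im[:,50:462].copy();o=np.array([50,0])
    for X,col in((P,(0,0,255)),(Q,(255,0,0))):
        for q in proj(c,X): cv2.circle(im,tuple(int(v) for v in ((q-o+.5)*k-.5).round()),3,col,1)
    ims.append(im)
cv2.imwrite(f"pics/look{n}.png",cv2.hconcat(ims))
E
python3 look.py 2
```

```text
[ 588.65330525 -216.1895851   122.27970783] [ 3.14137212 -0.6924635   3.00172849] [ 0.10907448  0.98132706  0.28568204  1.04631732 -0.10278171  1.82142349
  1.79643028] 60.10479990673417 [-0.43943375  0.23169136 -2.42129937]
pal centre [ 595.01082861 -215.9772053   137.11701525] [ 0.00972537 -0.32476345 -8.02174856]
```

View pics/look2.png

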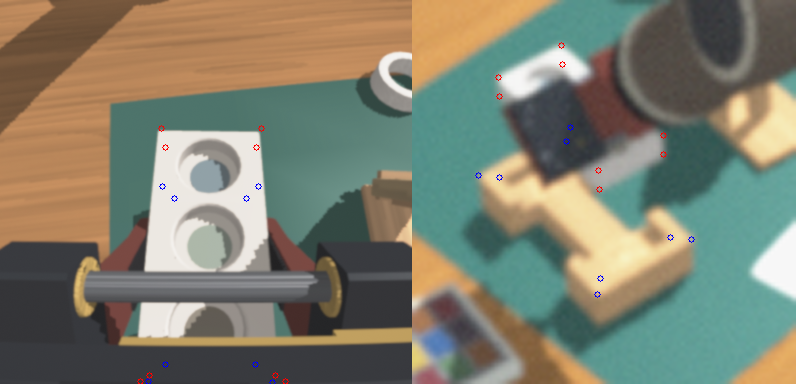

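The palette is held as modelled: corners in the wrist view are at (158,130) and (260,132), against predicted (161,128) and (261,128). It hides the tray, and the pocket gap is only 4 mm per side. So I'll step aside and measure the tray rim with the wrist camera.

```bash
python3 - <<'E'
from h import *
from cell import manip
s=manip.sense();R0=Ro.from_euler('xyz',s["orientation"]).as_matrix();p0=s["eef_pos"]
c=pickle.load(open("wrist2.pkl","rb"))
Q=np.array([[a,b,12] for a in(81,-81) for b in(46,-46)])@Ro.from_euler('z',TY).as_matrix().T+TRAY
off=np.array([4.65,1.1,-15.42])
Cl=R0.T@(-c["R"].T@c["t"]-p0);Rl=c["R"]@R0
for tilt,p in((-20,(640,-90,260)),(-40,(600,-90,240)),(-40,(660,-90,240)),(-30,(680,-100,280))):
    R1=Rtool(TY,np.radians(tilt));p=np.array(p,float)
    n=dict(c);n["R"]=Rl@R1.T;n["t"]=-n["R"]@(p+R1@Cl)
    print(tilt,p,proj(n,Q).round().tolist(),cmd(p0,R0,p,R1))
E
```

```text
-20 [640. -90. 260.] [[194.0, 268.0], [126.0, 267.0], [197.0, 149.0], [131.0, 149.0]] ([0.3142, 0.6615, -0.6396], [0.0001, -0.2196, 0.0003], 'rows>=', np.float64(3.8893165567838186))
-40 [600. -90. 240.] [[186.0, 372.0], [104.0, 370.0], [198.0, 232.0], [129.0, 231.0]] ([0.4024, 0.6335, -0.4361], [0.0, 0.0026, 0.0003], 'rows>=', np.float64(3.4721683833142425))
-40 [660. -90. 240.] [[183.0, 315.0], [107.0, 314.0], [196.0, 191.0], [131.0, 191.0]] ([0.1741, 0.6755, -0.6261], [0.0, 0.0026, 0.0003], 'rows>=', np.float64(3.7492242774135307))
-30 [ 680. -100.  280.] [[200.0, 267.0], [134.0, 267.0], [205.0, 158.0], [146.0, 158.0]] ([0.2205, 0.64, -0.8476], [0.0, -0.1085, 0.0003], 'rows>=', np.float64(4.339053729044096))
```

```bash
python3 - <<'E'
from h import *
from cell import manip
s=manip.sense();R0=Ro.from_euler('xyz',s["orientation"]).as_matrix();p0=s["eef_pos"]
print(cmd(p0,R0,np.array([690,-90,265.]),Rtool(TY,np.radians(-20))))
E
```

```text
([0.1399, 0.6965, -0.8171], [0.0001, -0.2196, 0.0003], 'rows>=', np.float64(4.331086512440323))
```

Request:
send_rows([
  [[0, 0.02, -0.06], [0, 0, 0], -1],
  [[0.03, 0.08, -0.2], [0, -0.03, 0], -1],
  [[0.06, 0.2, -0.36], [0, -0.08, 0], -1],
  [[0.09, 0.35, -0.52], [0, -0.13, 0], -1],
  [[0.12, 0.5, -0.66], [0, -0.17, 0], -1],
  [[0.135, 0.62, -0.77], [0, -0.2, 0], -1],
  [[0.14, 0.68, -0.81], [0, -0.22, 0], -1],
  [[0.14, 0.6965, -0.817], [0, -0.22, 0], -1],
  [[0.14, 0.6965, -0.817], [0, -0.22, 0], -1],
  [[0.14, 0.6965, -0.817], [0, -0.22, 0], -1],
])

```text
clock: 8.95
eef_pos: [688.8, -91.8, 261.1]
orientation: [-3.14, -0.355, 2.999]
contact_force: [-0.0, 0.5, -3.5]
finger_gap: 59.8
gripper_force: 29.9
```

```bash
python3 - <<'E'
from h import *
from cell import manip
s=manip.sense();print(s["eef_pos"],s["orientation"])
c=manip.capture("wrist");pickle.dump(c,open("w3.pkl","wb"))
Q=np.array([[a,b,12] for a in(81,-81) for b in(46,-46)])@Ro.from_euler('z',TY).as_matrix().T+TRAY
print(proj(c,Q))
im=c["pixels"][80:260,80:320,::-1]
cv2.imwrite("pics/w3.png",cv2.resize(im,None,fx=3.3333,fy=3.3333,interpolation=cv2.INTER_CUBIC))
E
```

```text
[688.7735459  -91.82375482 261.13332274] [-3.14040457 -0.35535098  2.99885333]
[[191.36757991 232.99125544]
 [124.09418185 232.70837987]
 [194.25138528 116.90593035]
 [129.87691978 117.49321153]]
```

View pics/w3.png

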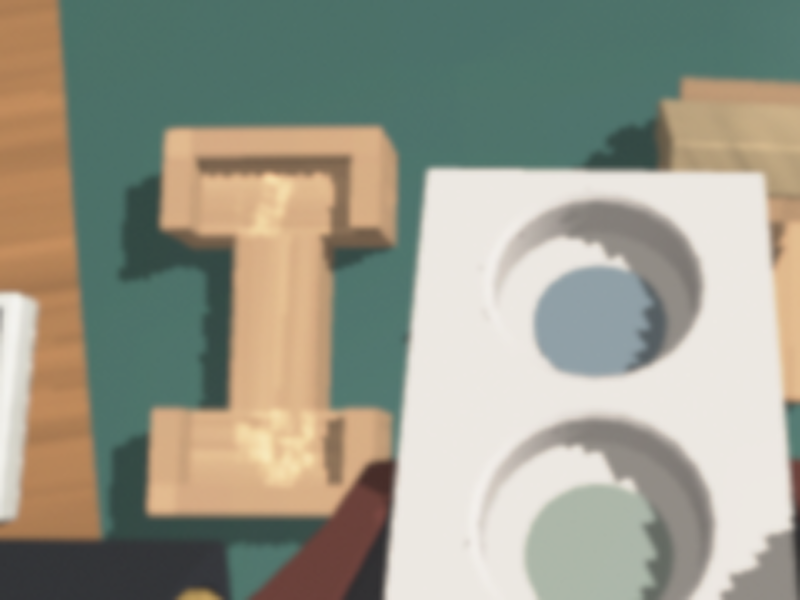

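```bash
python3 - <<'E'
from h import *
c=pickle.load(open("w3.pkl","rb"));print("cam",-c["R"].T@c["t"])
M=np.array([[-81,-46,12],[-81,46,12],[-69,-34,12],[-69,34,12],[-38,-46,12],[38,-46,12],[38,46,12],[81,-46,12.]])
u=px([(167,128),(382,126),(197,157),(352,157),(162,230),(153,407),(388,410),(146,516)],80,80,3.3333)
def r(p):
    return (proj(c,M@Ro.from_euler('z',p[2]).as_matrix().T+[p[0],p[1],24])-u).ravel()
s=least_squares(r,[594,-216,-.14],loss='soft_l1');print(s.x,r(s.x).reshape(-1,2).round(1).tolist())
E
```

```text
cam [683.0691332  -91.94412546 436.00711821]
[ 5.95725396e+02 -2.15948468e+02 -1.40715026e-01] [[0.3, 0.6], [0.2, 0.6], [-0.9, -0.0], [0.4, -0.4], [0.1, -0.5], [0.1, 0.6], [-3.8, -0.2], [0.8, -0.5]]
```

```bash
sed -i 's/TRAY=np.array(.*;TY/TRAY=np.array([595.3,-216.,24.]);TY/' h.py; python3 - <<'E'
from h import *
from cell import manip
c=pickle.load(open("w3.pkl","rb"))
s=manip.sense();R0=Ro.from_euler('xyz',s["orientation"]).as_matrix()
Rg=Rtool(PY,np.radians(20)).T@Rpal(PY)
off=np.array([4.65,1.1,-15.42])
M=np.array([[-65,-30,10],[-65,30,10.]])
u=px([(426,169),(766,174)],80,80,3.3333)
for d in ([0,0,0],[0,0,1],[-2,0,0]):
    print(d,proj(c,(M+d)@(R0@Rg).T+s["eef_pos"]+R0@off)-u)
# wells centres at palette top: predicted ring
print((proj(c,np.array([[-42,0,10],[0,0,10.]])@(R0@Rg).T+s["eef_pos"]+R0@off)-[80,80])*3.3333)
R2=Rtool(TY,np.radians(-40))
p=TRAY+[0,0,70]-R2@off;print(p,cmd(s["eef_pos"],R0,p,R2))
E
```

```text
[0, 0, 0] [[ 3.67094889 -2.13347076]
 [ 1.79513904 -3.46722527]]
[0, 0, 1] [[ 3.43879844 -3.19265597]
 [ 2.06693343 -4.5252903 ]]
[-2, 0, 0] [[ 3.91180055 -4.78995349]
 [ 1.5257268  -6.12432764]]
[[604.55471487 269.67307018]
 [605.76582134 507.52063373]]
[ 588.85882882 -216.19931904   79.1986323 ] ([0.0649, -0.6855, 0.9949], [0.0001, 0.2183, -0.0014], 'rows>=', np.float64(4.839621839271174))
```

```bash
python3 - <<'E'
from h import *
from cell import manip
s=manip.sense();R0=Ro.from_euler('xyz',s["orientation"]).as_matrix()
Rg=Rtool(PY,np.radians(20)).T@Rpal(PY)
off=np.array([4.65,1.1,-15.42])+Rg@[1.5,-1.2,0];print(off)
R2=Rtool(TY,np.radians(-40))
p=TRAY+[0,0,70]-R2@off;print(p,cmd(s["eef_pos"],R0,p,R2))
E
sed -i 's/off=np.array(.*\]);Rp/off=np.array([3.5,-0.1,-14.46]);Rp/' look.py
```

```text
[  3.50093334  -0.1        -16.38418141]
[ 587.54179534 -214.80095471   79.1986323 ] ([0.0719, -0.6795, 0.9975], [0.0001, 0.2183, -0.0014], 'rows>=', np.float64(4.836293653662172))
```

Request:
send_rows([
  [[0, -0.06, 0.03], [0, 0.02, 0], -1],
  [[0.01, -0.18, 0.1], [0, 0.06, 0], -1],
  [[0.02, -0.32, 0.2], [0, 0.1, 0], -1],
  [[0.03, -0.46, 0.34], [0, 0.14, 0], -1],
  [[0.045, -0.58, 0.5], [0, 0.18, 0], -1],
  [[0.06, -0.66, 0.68], [0, 0.21, -0.001], -1],
  [[0.07, -0.68, 0.84], [0, 0.218, -0.0014], -1],
  [[0.072, -0.68, 0.95], [0, 0.218, -0.0014], -1],
  [[0.072, -0.68, 0.9975], [0, 0.218, -0.0014], -1],
  [[0.072, -0.68, 0.9975], [0, 0.218, -0.0014], -1],
  [[0.072, -0.68, 0.9975], [0, 0.218, -0.0014], -1],
  [[0.072, -0.68, 0.9975], [0, 0.218, -0.0014], -1],
])

```text
clock: 10.2
eef_pos: [590.7, -213.2, 82.2]
orientation: [3.14, -0.691, 3.005]
contact_force: [-0.4, 0.7, -3.0]
finger_gap: 59.9
gripper_force: 29.9
```

```bash
sed -i 's/-14.46/-16.38/' look.py; python3 look.py 4
python3 - <<'E'
from h import *
from cell import manip
s=manip.sense();R0=Ro.from_euler('xyz',s["orientation"]).as_matrix()
R2=Rtool(TY,np.radians(-40));p=TRAY+[0,0,24]-R2@[3.5,-.1,-16.38];print(cmd(s["eef_pos"],R0,p,R2),"down",R0.T@[0,0,-1])
E
```

```text
[ 590.66270683 -213.15096579   82.22634627] [ 3.13997388 -0.69093695  3.00483621] [ 0.11291369  1.01925825  0.2653986   1.0609039  -0.10296663  1.76612474
  1.78457329] 59.94479690039364 [-0.39966052  0.71376315 -2.97156556]
pal centre [ 598.3141068  -214.33162413   97.07984837] [ 0.07147862 -0.41219141 -7.89518623]
([-0.1455, -0.0104, 0.1959], [-0.0005, 0.0042, 0.0018], 'rows>=', np.float64(0.9770811623912949)) down [-0.63767351 -0.00124546  0.77030575]
```

View pics/look4.png

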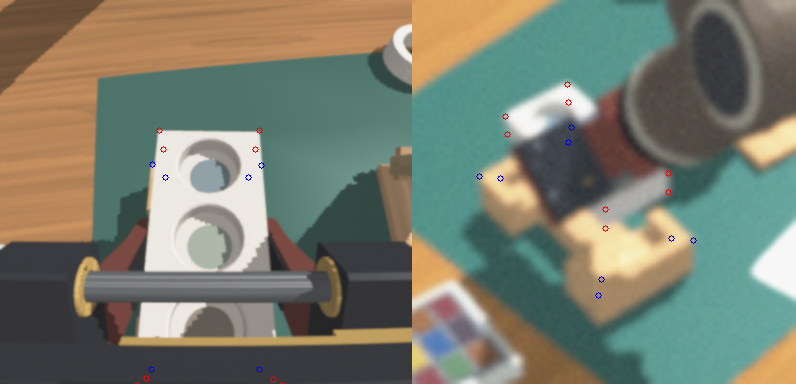

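Palette corners in the wrist view are at (159,130) and (260,130), which matches the model. The tray wall peeks out at (150,185) as expected. Next I'll lower to just above the walls.

Request:
send_rows([
  [[-0.02, -0.01, 0.02], [0, 0.002, 0.002], -1],
  [[-0.06, -0.01, 0.08], [0, 0.004, 0.002], -1],
  [[-0.1, -0.01, 0.14], [0, 0.004, 0.002], -1],
  [[-0.135, -0.01, 0.185], [0, 0.004, 0.002], -1],
  [[-0.1455, -0.0104, 0.196], [0, 0.004, 0.002], -1],
  [[-0.1455, -0.0104, 0.196], [0, 0.004, 0.002], -1],
  [[-0.1455, -0.0104, 0.196], [0, 0.004, 0.002], -1],
  [[-0.1455, -0.0104, 0.196], [0, 0.004, 0.002], -1],
])

```text
clock: 11.1
eef_pos: [587.0, -214.9, 32.5]
orientation: [-3.141, -0.699, 3.0]
contact_force: [0.4, -0.7, -3.0]
finger_gap: 60.3
gripper_force: 29.9
```

```bash
sed -i 's/win in((.*/win in(("wrist",None),("scene",(230,215,75,75))):/;s/3\.84/5.12/g' look.py; python3 look.py 5
python3 - <<'E'
from h import *
from cell import manip
s=manip.sense();R0=Ro.from_euler('xyz',s["orientation"]).as_matrix()
R2=Rtool(TY,np.radians(-40));p=TRAY+[0,0,12]-R2@[3.5,-.1,-16.38];print(cmd(s["eef_pos"],R0,p,R2),"down",R0.T@[0,0,-1])
E
```

```text
[ 586.96220346 -214.93486304   32.50268672] [-3.14056363 -0.6990304   3.00014814] [ 0.11732854  1.07315066  0.25963681  1.07594303 -0.10904765  1.70556283
  1.78036473] 60.26783698223929 [ 0.43664867 -0.6836926  -3.02867364]
pal centre [ 594.73303844 -216.12537745   47.29326477] [-0.04513083  0.05150653 -8.06627572]
([-0.0388, 0.0007, 0.0413], [-0.0003, -0.0006, -0.0004], 'rows>=', np.float64(0.22657620039098902)) down [-6.43537236e-01  7.02863849e-04  7.65414483e-01]
```

View pics/look5.png

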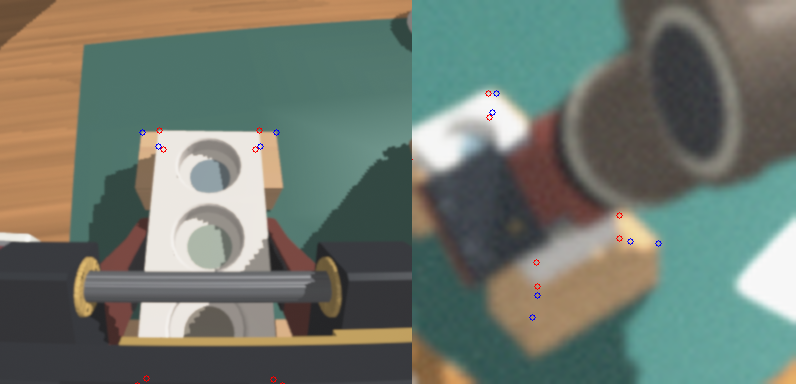

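The palette sits centred between the side walls (edges at 158 and 262, rim at about 140 and 278). I'll lower it slowly while watching the force.

Request:
send_rows([
  [[-0.006, 0, 0.006], [0, 0, 0], -1],
  [[-0.014, 0, 0.014], [0, 0, 0], -1],
  [[-0.022, 0, 0.023], [0, 0, 0], -1],
  [[-0.03, 0, 0.032], [0, 0, 0], -1],
  [[-0.036, 0, 0.038], [0, 0, 0], -1],
  [[-0.0388, 0, 0.0413], [0, 0, 0], -1],
  [[-0.0388, 0, 0.0413], [0, 0, 0], -1],
  [[-0.0388, 0, 0.0413], [0, 0, 0], -1],
])

```text
clock: 12.0
eef_pos: [587.2, -214.9, 20.6]
orientation: [-3.141, -0.7, 3.0]
contact_force: [-0.1, -0.2, -2.4]
finger_gap: 60.2
gripper_force: 29.9
```

Request:
send_rows([
  [[-0.0016, 0, 0.0019], [0, 0, 0], -1],
  [[-0.0032, 0, 0.0038], [0, 0, 0], -1],
  [[-0.0032, 0, 0.0038], [0, 0, 0], -1],
  [[-0.0032, 0, 0.0038], [0, 0, 0], -1],
])

```text
clock: 12.4
eef_pos: [587.2, -214.8, 19.6]
orientation: [-3.141, -0.7, 3.0]
contact_force: [-0.4, 0.3, -3.2]
finger_gap: 59.7
gripper_force: 29.9
```

Request:
send_rows([
  [[-0.0016, 0, 0.0019], [0, 0, 0], -1],
  [[-0.0032, 0, 0.0038], [0, 0, 0], -1],
  [[-0.0032, 0, 0.0038], [0, 0, 0], -1],
  [[-0.0032, 0, 0.0038], [0, 0, 0], -1],
])

```text
clock: 12.8
eef_pos: [587.2, -214.8, 19.4]
orientation: [-3.141, -0.7, 3.0]
contact_force: [-0.9, 0.2, 5.1]
finger_gap: 59.6
gripper_force: 29.9
```

Contact came at TCP z 19.4, against 19.2 predicted for fully home. I'll release gently.

Request:
send_rows([
  [[0, 0, 0], [0, 0, 0], -1],
  [[0, 0, 0], [0, 0, 0], -1],
  [[0, 0, 0], [0, 0, 0], -1],
], newtons=5)

```text
clock: 13.1
eef_pos: [587.3, -214.9, 18.8]
orientation: [-3.141, -0.7, 3.0]
contact_force: [0.7, -0.5, 4.4]
finger_gap: 60.1
gripper_force: 5.0
```

Request:
send_rows([
  [[0, 0, 0], [0, 0, 0], 0.4],
  [[0, 0, 0], [0, 0, 0], 0.5],
  [[0, 0, 0], [0, 0, 0], 0.6],
  [[0, 0, 0], [0, 0, 0], 0.8],
  [[0, 0, 0], [0, 0, 0], 1],
  [[0, 0, 0], [0, 0, 0], 1],
  [[0, 0, 0], [0, 0, 0], 1],
  [[0, 0, 0], [0, 0, 0], 1],
])

```text
clock: 13.9
eef_pos: [587.2, -214.8, 18.6]
orientation: [-3.141, -0.7, 3.0]
contact_force: [-1.0, -0.1, -0.1]
finger_gap: 87.9
gripper_force: 0.0
```

Request:
send_rows([
  [[0, 0, -0.02], [0, 0, 0], 1],
  [[0, 0, -0.07], [0, 0, 0], 1],
  [[0, 0, -0.14], [0, 0, 0], 1],
  [[0, 0, -0.24], [0, 0, 0], 1],
  [[0, 0, -0.36], [0, 0, 0], 1],
  [[0, 0, -0.48], [0, 0, 0], 1],
  [[0, 0, -0.6], [0, 0, 0], 1],
  [[0, 0, -0.7], [0, 0, 0], 1],
  [[0, 0, -0.7], [0, 0, 0], 1],
  [[0, 0, -0.7], [0, 0, 0], 1],
])

```text
clock: 14.9
eef_pos: [673.8, -233.9, 139.1]
orientation: [-3.099, -0.547, 2.963]
contact_force: [0.6, 0.3, -2.1]
finger_gap: 87.6
gripper_force: 0.0
```

```bash
python3 - <<'E'
from h import *
from cell import manip
s=manip.sense();print(s["eef_pos"],s["finger_gap"])
c=manip.capture("wrist")
im=c["pixels"][40:264,130:400,::-1]
Rz=Ro.from_euler('z',TY).as_matrix()
P=np.array([[a,b,20] for a in(65,-65) for b in(30,-30)])@Rz.T+TRAY
print(proj(c,P))
a=cv2.resize(im,(480,398),interpolation=cv2.INTER_CUBIC)
for q in proj(c,P): cv2.circle(a,tuple(int(v) for v in ((q-[130,40])*480/270).round()),3,(0,0,255),1)
b=manip.capture("scene")["pixels"][195:295,210:290,::-1]
cv2.imwrite("pics/end.png",cv2.hconcat([a,cv2.resize(b,(318,398),interpolation=cv2.INTER_CUBIC)]))
E
```

```text
[ 673.84325047 -233.94065284  139.05797648] 87.6422888968667
[[302.68079825 234.164385  ]
 [236.6687589  235.51041157]
 [295.11030851 109.51376662]
 [237.54802506 111.34998998]]
```

View pics/end.png

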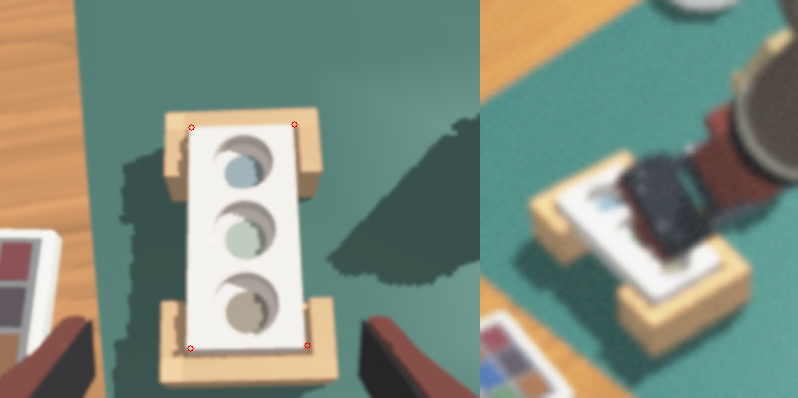

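The palette lies flat in the pocket with the wells up: its corners at (190,127), (295,125), (190,348) and (307,346) match the prediction for fully home. The gripper is clear of it, so I'm handing in.

```bash
python3 -c "
from cell import manip
print(manip.sign_off())"
```

```text
the job is handed in; nothing more can be done
None
```

The porcelain palette is lying flat in the tray pocket with its wells up, set down gently and released, and the job was handed in at about 15 s; I moved nothing else.

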